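Put the assay kit back in its colour-coded holders

ROBOT

A 6-joint arm with a two-finger parallel gripper is mounted at the origin on the work surface. World frame = base frame: x ahead of the robot, y to its left, z up, the work surface at z = 0. Lengths are in mm, angles in degrees, forces in N, time in s.
With the tool pointing down it reaches from about 300 to 850 mm from the base axis. Payload 4.2 kg.
Tool frame: the origin (TCP) lies at the very end of the fingers, on their centre line; the grasp point (between the pads) lies 19 mm behind it; z points along the fingers, y is the direction in which the jaws open and shut (so a half turn about z gives the same grasp; the last joint's range is limited). The gripper opens to 91 mm and grips with 3 to 60 N. Pads are 32 mm wide; open, the fingers measure 118 mm over their backs; the gripper's body (76 mm by 178 mm) begins 60 mm behind the grasp point.
Start: joints at [-74.141, 18.312, 89.639, -0, 72.044, -1.146], TCP at [168.168, -549.875, 213.976] pointing down, gripper open.
Joint ranges: [-177.97, 177.97], [-48.28, 115.42], [12.27, 149.76], [-77.06, 257.06], [2.81, 150.46], [-146.56, 146.56]. Speed limits (degrees/s): [147.25, 147.25, 180, 180, 180, 180].

INTERFACE

Orientations are given as [roll, pitch, yaw] about the fixed x, y, z axes, in that order (R = Rz(yaw) Ry(pitch) Rx(roll)).
In Python, from workcell import telemetry, grab_frame, job gives the robot as it stands.
- The arm moves only by the tool drive_tool, never from a script. Its argument "moves" is a list of rows, each an object of numbers: "claw": the closure, from -1 (fully open) to 1 (shut); "dx", "dy", "dz": the shift along the tool's x, y, z in units of 20 mm (1.0 is 20 mm); "yaw": the turn about the tool's z in units of 0.15 rad (1.0 is 0.15 rad). In form: [{"claw": .., "dx": .., "dy": .., "dz": .., "yaw": ..}, ...]. A call has 1 to 5 rows; each row shifts and turns the pose as measured when the row begins, along the tool's axes as they then stand; what a row does not reach is not made up. A row lasts 1/8 s, in which the tool goes at most 62.5 mm and 10.7 degrees, less where a joint would pass 70% of its speed; a pose out of reach is approached as far as the arm can. A call with a number of a shift or a turn outside -1 to 1 is refused whole. A call with a gripper value outside its range is refused whole. The fingers move at their own pace and stop on an object; "grip_force" is the grip in N (left out, the last holds). Time passes only in rows, so rows that do not move let the fingers close. It gives the time, the measured TCP pose, the force and the opening at its end, in the units of the state.
- telemetry.state(): the state, without advancing time (a new reading comes with each control period).
- grab_frame(name): name is "scene" or "side" or "wrist"; returns a dict with "color" (480x640x3 uint8, blue, green, red), "vertical_fov" (degrees; the focal length in pixels is half the picture's height over the tangent of half this angle, whatever the lens; pixels are square), "cx", "cy" (the principal point, pixels), "pose" (4x4, takes a point from camera to world coordinates). Camera axes: x right, y down, z forward; pixel columns grow to the right and rows downward; lengths in mm; the calibration is good to about 2 mm. A picture is of the moment at which its call begins. There is no depth.
- job.job_done(): hands the job in, once; it reports no verdict.
The state is a dict: "time_s": time; "qpos": joint angles; "qvel": joint speeds; "effort": joint torques, N m; "ee_pos": TCP position; "ee_rot": TCP orientation; "force": force on the tool from outside, world axes, zero at the start; "torque": the same for the moment, N m; "gripper_width": finger opening in mm.
Only numpy, scipy, OpenCV 4.12 (cv2) and the standard library are available. Lean on these libraries where they do the work, as an engineer would, in place of code of your own. Each camera call takes 0.05 s, during which the arm holds its last target.

TASK

Clear up the lab bench after the assay: put the blue-capped bottle in the blue round holder, the orange-capped bottle in the orange round holder, the yellow slide box in the yellow tray and the green tip box in the green tray, in any order, each upright and flat on the floor inside the lip and let go. Set them down gently, never drop them, and leave the flask and the beaker standing where they are.

Things in the scene. Friction and masses are not known exactly. Their poses are not given: they have to be found in the camera images.
- blue_bottle_mid (a point): screw-cap laboratory bottle, clear glass, with a ribbed blue cap and a white label band; standing upright, loose, about 140 g. Body 50 mm in diameter and straight from the bottom to 58 mm up; shoulder, then cap 40 mm in diameter; 86 mm high in all. This point is on its axis half-way up, 43 mm above its bottom; z is up along the axis
- orange_bottle_mid (a point): screw-cap laboratory bottle, brown glass, with a ribbed orange cap and a white label band; standing upright, loose, about 140 g. Body 50 mm in diameter and straight from the bottom to 58 mm up; shoulder, then cap 40 mm in diameter; 86 mm high in all. This point is on its axis half-way up, 43 mm above its bottom; z is up along the axis
- slide_box_mid (a point): yellow microscope-slide box with a white blank label on top: closed box 84 mm long (its x), 38 mm wide (its y) and 46 mm high, loose, about 120 g, lying flat. It is solid to grasp (the lid does not open). This point is its centre, half-way up; z up. It may go into its tray either way round
- tip_box_mid (a point): green pipette-tip box with rows of white dots on top: closed box 88 mm long (its x), 58 mm wide (its y) and 50 mm high, loose, about 150 g, lying flat. It is solid to grasp (the lid does not open). This point is its centre, half-way up; z up. It may go into its tray either way round
- blue_ring: round blue plastic holder fixed to the bench: outside 78 mm in diameter, inside 68 mm, its inner floor 4 mm and the top of its lip 12 mm above the bench. Origin at its centre on the bench surface; z up
- orange_ring: round orange plastic holder fixed to the bench: outside 78 mm in diameter, inside 68 mm, its inner floor 4 mm and the top of its lip 12 mm above the bench. Origin at its centre on the bench surface; z up
- yellow_tray: rectangular yellow plastic tray fixed to the bench: inside 102 mm along its x by 56 mm along its y, walls 5 mm thick, its inner floor 4 mm and the top of its lip 12 mm above the bench. Origin at its centre on the bench surface; x along the long side, z up
- green_tray: rectangular green plastic tray fixed to the bench: inside 106 mm along its x by 76 mm along its y, walls 5 mm thick, its inner floor 4 mm and the top of its lip 12 mm above the bench. Origin at its centre on the bench surface; x along the long side, z up
- flask_mid (a point): conical green-glass flask with a black stopper, 62 mm in diameter at the foot, 96 mm high, loose; to be left alone. This point is on its axis, 48 mm above the bench
- beaker_mid (a point): open white beaker, 60 mm in diameter, 75 mm high, loose; to be left alone. This point is on its axis half-way up, 37.5 mm above the bench
Not all that is in view belongs to the job. What is meant by the orange_ring is not purple, and is the larger of those in its own colour.

How it is judged:
By the outcome, as a careful person would: the job done as asked, in the order asked, and still so for the second after the job is handed in, with the robot touching nothing.
It also fails if it takes over 120 s, if anything falls off the work surface, if the arm or the gripper's body presses on something with over 40 N, if the wrist force passes 120 N, or if a joint passes its speed limit or range.

## Working session

There is one attempt and no reset: what is moved stays moved. The work goes in short steps, Python scripts to look and compute and a tool call to move; the robot and the scene stay as the last step left them, time stands still between calls to the robot, and variables do not carry over. Pictures are saved under pics/ and viewed, and the job is handed in when it is done.

Besides the shell and the picture viewer there is one more tool, called after "Call:" as name([rows], argument=value, ...), one row to a line, values as JSON. drive_tool: Moves the arm, as the interface text tells. Its arguments: {"type":"object","properties":{"moves":{"type":"array"},"grip_force":{"type":"number"}},"required":["moves"]}

```bash
mkdir -p pics; ls; python3 - <<'E'
from workcell import telemetry, grab_frame
import cv2
for n in ("scene","side","wrist"):
    f=grab_frame(n); cv2.imwrite(f"pics/{n}0.png",f["color"]); print(n,f["vertical_fov"],f["cx"],f["cy"],f["pose"].round(3).tolist() if hasattr(f["pose"],"round") else f["pose"])
    print([k for k in f])
s=telemetry.state(); print(s)
E
```

```text
pics
scene 48.69436716415429 325.3459536466264 233.3305869462126 [[-0.595, 0.545, -0.59, 1066.287], [0.804, 0.394, -0.446, 432.574], [-0.011, -0.74, -0.673, 757.549], [0.0, 0.0, 0.0, 1.0]]
['color', 'vertical_fov', 'cx', 'cy', 'pose']
side 43.75223996248309 321.40757350249004 244.49929237847698 [[-0.988, -0.116, 0.107, 339.947], [-0.157, 0.755, -0.637, 740.503], [-0.007, -0.646, -0.763, 937.823], [0.0, 0.0, 0.0, 1.0]]
['color', 'vertical_fov', 'cx', 'cy', 'pose']
wrist 61.176262617073704 326.78878884238696 237.05253944774717 [[0.292, -0.914, -0.281, 247.538], [-0.956, -0.28, -0.085, -525.194], [-0.001, 0.294, -0.956, 384.612], [0.0, 0.0, 0.0, 1.0]]
['color', 'vertical_fov', 'cx', 'cy', 'pose']
{'time_s': 0.15, 'qpos': array([-7.41424663e+01,  1.83434920e+01,  8.96904144e+01, -1.56350660e-03,
        7.20442885e+01, -1.14496200e+00]), 'qvel': array([-0.01116757, -0.16420629, -0.24861562, -0.01778408, -0.09228352,
       -0.0026723 ]), 'effort': array([ 9.62576587e-05, -4.12773764e+01, -2.32154167e+01,  7.26918736e-02,
        4.33980231e-02, -9.97033862e-05]), 'ee_pos': array([ 168.03451181, -549.49877844,  213.31032677]), 'ee_rot': array([-1.79921791e+02, -7.60921211e-05,  1.70029786e+01]), 'force': array([-0.21390584,  0.29322357, -0.18792018]), 'torque': array([-0.04066844, -0.02823449,  0.02747177]), 'gripper_width': 91.05892488579939}
```

View pics/scene0.png

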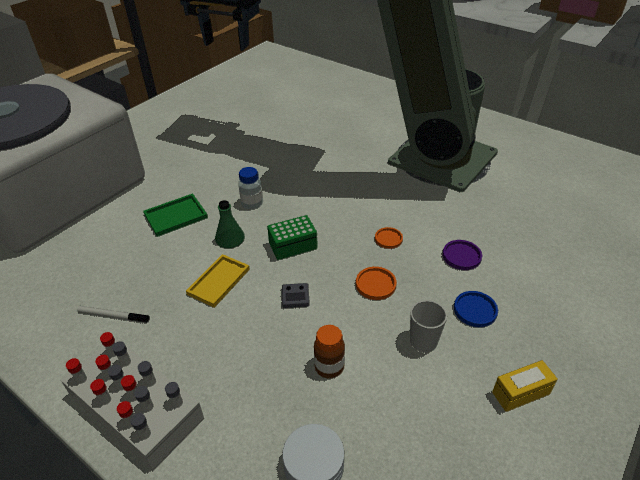

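View pics/side0.png

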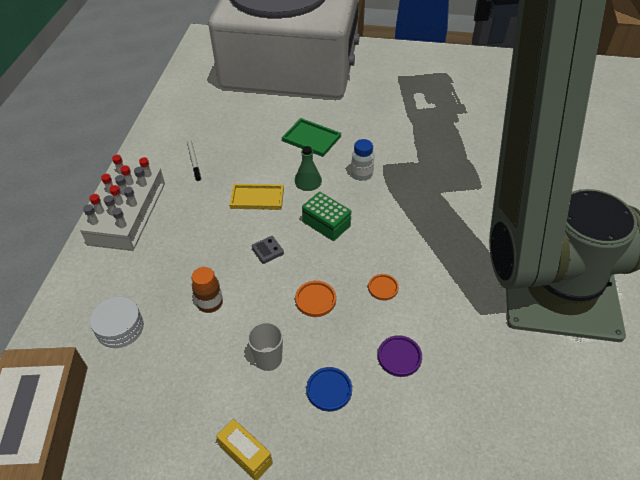

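View pics/wrist0.png

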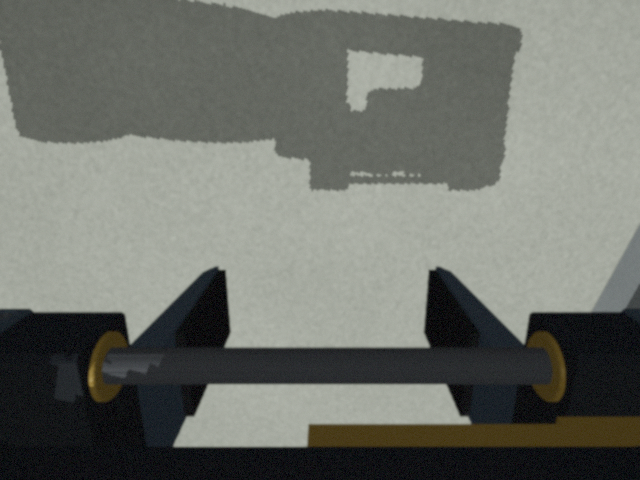

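```bash
cat > h.py <<'E'
import numpy as np, cv2
from workcell import telemetry, grab_frame, job
def ray(f,uv):
    uv=np.atleast_2d(np.asarray(uv,float)); F=240/np.tan(np.radians(f["vertical_fov"])/2)
    d=np.c_[(uv[:,0]-f["cx"])/F,(uv[:,1]-f["cy"])/F,np.ones(len(uv))]
    P=np.asarray(f["pose"]); return P[:3,3],d@P[:3,:3].T
def plane(f,uv,z):
    o,d=ray(f,uv); return (o+d*((z-o[2])/d[:,2])[:,None])[:,:2]
def tri(a,ua,b,ub):
    (o1,d1),(o2,d2)=ray(a,ua),ray(b,ub); d1=d1[0];d2=d2[0]
    t=np.linalg.lstsq(np.c_[d1,-d2],o2-o1,rcond=None)[0]
    p,q=o1+t[0]*d1,o2+t[1]*d2; return (p+q)/2,np.linalg.norm(p-q)
H={'blue':((105,140,40),(128,255,255)),'orange':((5,180,130),(14,255,255)),'yellow':((18,150,80),(30,255,255)),'green':((50,120,30),(85,255,255)),'purple':((130,80,30),(160,255,255))}
def blobs(f,c,amin=60):
    m=cv2.inRange(cv2.cvtColor(f["color"],cv2.COLOR_BGR2HSV),*H[c])
    m=cv2.morphologyEx(m,cv2.MORPH_CLOSE,np.ones((3,3),np.uint8))
    cs,_=cv2.findContours(m,cv2.RETR_EXTERNAL,cv2.CHAIN_APPROX_NONE)
    return sorted([k for k in cs if cv2.contourArea(k)>amin],key=cv2.contourArea,reverse=True)
def cen(c):
    M=cv2.moments(c); return np.array([M['m10'],M['m01']])/M['m00']
def mid(f,c,z):
    p=plane(f,c.reshape(-1,2),z).astype(np.float32); h=cv2.convexHull(p)
    e=cv2.approxPolyDP(h,4,True).reshape(-1,2); d=np.roll(e,-1,0)-e
    return cen(h),cv2.contourArea(h),[(int(np.hypot(*v)),round(float(np.degrees(np.arctan2(v[1],v[0]))%180),1)) for v in d]
E
python3 - <<'E'
from h import *
for n in("scene","side"):
    f=grab_frame(n)
    for c in H:
        for k in blobs(f,c):
            p,a,e=mid(f,k,6)
            print(n,c,cen(k).round(0),int(cv2.contourArea(k)),p.round(1),int(a),e if c in('yellow','green') else cv2.boundingRect(k))
E
```

```text
scene blue [475. 309.] 1179 [409.  275.1] 5087 (454, 291, 44, 36)
scene blue [248. 175.] 231 [ 346.9 -341.4] 2354 (239, 167, 19, 17)
scene orange [376. 281.] 882 [458.6  92.8] 4462 (356, 267, 40, 30)
scene orange [329. 334.] 357 [613.   94.8] 1373 (317, 325, 25, 20)
scene orange [389. 236.] 355 [335.8  46.2] 2431 (375, 227, 28, 19)
scene yellow [218. 279.] 1539 [ 631.9 -155.7] 8283 [(107, 7.2), (71, 92.7), (107, 7.2), (11, 42.7), (64, 100.0)]
scene yellow [527. 380.] 1257 [499.6 406.8] 4444 [(85, 147.0), (50, 44.0), (78, 147.0), (21, 2.6), (36, 56.1)]
scene green [292. 237.] 1451 [ 453.9 -117.3] 10135 [(89, 149.7), (57, 47.4), (47, 58.2), (84, 150.1), (48, 37.3), (57, 59.7)]
scene green [175. 214.] 1438 [ 548.7 -373.4] 11430 [(93, 156.1), (19, 170.1), (91, 66.3), (111, 157.3), (13, 46.0), (81, 69.1)]
scene green [228. 231.] 693 [ 512.6 -247.8] 5925 [(24, 142.4), (115, 43.0), (18, 71.3), (25, 119.1), (22, 168.0), (21, 32.0), (112, 59.2)]
scene purple [462. 254.] 892 [295.7 193.2] 5225 (442, 240, 40, 30)
side blue [422.  20.] 1929 [ 312.1 -955.2] 33770 (395, 0, 53, 42)
side blue [329. 
[... 394 characters left out ...]
9.2), (30, 61.8), (17, 112.3), (82, 147.6)]
side yellow [256. 196.] 1172 [ 633.9 -153.4] 8182 [(53, 95.1), (21, 110.4), (105, 8.7), (70, 98.0), (107, 6.9)]
side green [21. 26.] 2314 [1491.6 -760.7] 42425 [(432, 118.3), (410, 90.1), (205, 8.3)]
side green [326. 216.] 1414 [ 474.  -119.8] 9144 [(52, 57.9), (46, 100.2), (82, 148.7), (53, 59.5), (40, 94.3), (88, 148.0)]
side green [311. 136.] 1163 [ 547.9 -356.1] 14265 [(79, 69.3), (97, 131.3), (41, 141.4), (140, 74.0), (89, 157.3), (26, 171.0)]
side green [308. 180.] 332 [ 531.6 -221.8] 2822 [(20, 81.4), (32, 104.6), (16, 153.8), (24, 16.0), (25, 68.2), (30, 112.2), (41, 179.4)]
side purple [399. 356.] 1351 [294.2 194.7] 4842 (378, 336, 44, 41)
```

```bash
python3 - <<'E'
from h import *
a=grab_frame("scene");b=grab_frame("side")
def near(f,c,uv): return min(blobs(f,c),key=lambda k:np.hypot(*(cen(k)-uv)))
for nm,c,ua,ub in(("blueB","blue",(248,175),(363,147)),("orangeB","orange",(329,334),(202,275))):
    A,B=near(a,c,ua),near(b,c,ub)
    print(nm,tri(a,cen(A),b,cen(B)))
    for f,k in((a,A),(b,B)):
        print("   z74",mid(f,k,74)[:2])
for nm,c,z,ua,ub in(("slide","yellow",23,(527,380),(244,449)),("tip","green",25,(292,237),(326,216))):
    for f,u in((a,ua),(b,ub)): 
        p,ar,e=mid(f,near(f,c,u),z); print(nm,p.round(1),e)
def ext(n,f,u,s=6,w=66,h=50):
    x,y=u; cr=f["color"][y-h:y+h,x-w:x+w]; return cv2.resize(cr,(396,300),interpolation=cv2.INTER_CUBIC)
cv2.imwrite("pics/crop1.png",np.vstack([np.hstack([ext(0,a,(376,270)),ext(0,b,(330,290))]),np.hstack([ext(0,a,(427,330)),ext(0,a,(230,215))])]))
# flask stopper/foot, beaker rim
E
```

```text
blueB (array([ 414.377243  , -268.05491373,   75.75772931]), np.float64(1.1864351926785874))
   z74 (array([ 411.93268639, -271.25527942]), 1955.6287543580402)
   z74 (array([ 414.38266513, -269.69496438]), 1732.918970149709)
orangeB (array([659.8997255 , 130.14673472,  82.58882744]), np.float64(1.4831208877317514))
   z74 (array([653.98188568, 125.39580724]), 1136.3073492816184)
   z74 (array([662.95342769, 124.7395456 ]), 1145.9679000310134)
slide [510.  407.8] [(84, 148.0), (42, 56.5), (70, 146.0), (16, 3.5), (35, 56.1)]
slide [521.7 406.6] [(34, 58.4), (15, 117.2), (84, 149.2), (30, 61.8), (17, 112.3), (81, 147.6)]
tip [ 469.7 -103.6] [(87, 149.7), (49, 45.8), (52, 58.3), (82, 150.1), (50, 39.6), (52, 59.0)]
tip [ 471.3 -102.1] [(51, 57.9), (45, 100.2), (80, 148.7), (52, 59.5), (39, 94.3), (86, 148.0)]
```

View pics/crop1.png

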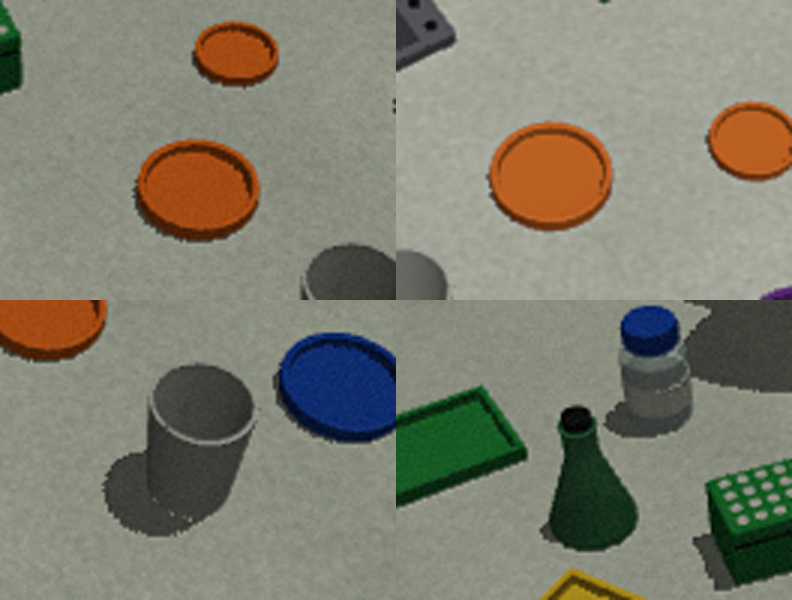

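```bash
python3 - <<'E'
from h import *
a=grab_frame("scene");b=grab_frame("side")
def ext(f,u,w=44,h=33):
    x,y=u; return cv2.resize(f["color"][y-h:y+h,x-w:x+w],(396,297),interpolation=cv2.INTER_NEAREST)
cv2.imwrite("pics/crop2.png",np.vstack([np.hstack([ext(a,(525,385)),ext(b,(244,447))]),np.hstack([ext(a,(329,350)),ext(b,(206,290))])]))
E
```

```text
(no output)
```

View pics/crop2.png

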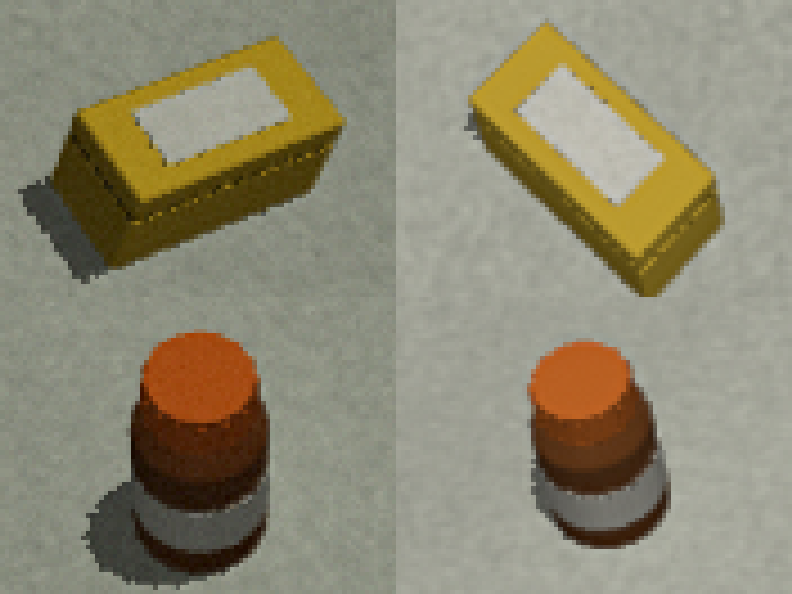

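```bash
python3 - <<'E'
from h import *
a=grab_frame("scene");b=grab_frame("side")
def near(f,c,uv): return min(blobs(f,c),key=lambda k:np.hypot(*(cen(k)-uv)))
for f,u in((a,(329,334)),(b,(202,275))): print("or86",mid(f,near(f,"orange",u),86)[:2])
ca=np.array([(78,112),(277,37),(346,122),(142,203)])/4.5+(481,352)
cb=np.array([(150,22),(320,178),(243,257),(74,102)])/4.5+(200,414)
for f,c in((a,ca),(b,cb)):
    p=plane(f,c,46); d=np.roll(p,-1,0)-p; print(p.mean(0).round(1),[(round(np.hypot(*v),1),round(np.degrees(np.arctan2(v[1],v[0]))%180,1)) for v in d])
# flask stopper top z96: scene (224,204) ; side (307,150); beaker rim centre z75
for nm,ua,ub,z in(("flask",(224,203.5),(307,150),96),("beaker",(427.5,315),(265.5,338),75)):
    print(nm,plane(a,ua,z),plane(b,ub,z))
E
```

```text
or86 (array([661.2213056 , 130.76398672]), 1095.313401651103)
or86 (array([658.46630829, 133.29357315]), 1114.3497845798265)
[524.5 407.1] [(np.float64(81.9), np.float64(147.6)), (np.float64(36.4), np.float64(57.5)), (np.float64(82.3), np.float64(147.8)), (np.float64(36.7), np.float64(56.8))]
[519.5 409.1] [(np.float64(83.2), np.float64(147.5)), (np.float64(35.5), np.float64(56.7)), (np.float64(81.1), np.float64(148.5)), (np.float64(36.9), np.float64(60.0))]
flask [[ 532.46944499 -221.46533098]] [[ 529.75092435 -217.4986206 ]]
beaker [[528.70089833 232.97332355]] [[521.01016997 236.93171924]]
```

Candidates (scene view):
- **Orange round:** large (376,283), small (389,238) and purple (462,254). I choose the large one at (376,283); the crop confirms it.
- **Blue round:** only (476,309).
- **Blue and orange bottles:** (250,187) and (329,352).
- **Boxes:** yellow (525,385), green (292,237).
- **Trays:** yellow (218,280), green (176,214).
- **Left alone:** flask (229,225), beaker (427,325), and the grey gadget, vial rack and dish stack.

The arm goes to the blue bottle first, turning the tool to world yaw 90.

Call:
drive_tool([
  {"claw":-1,"dx":0.85,"dy":-0.53,"dz":0,"yaw":-1},
  {"claw":-1,"dx":0.92,"dy":-0.4,"dz":0,"yaw":-1},
  {"claw":-1,"dx":0.97,"dy":-0.26,"dz":0,"yaw":-1},
  {"claw":-1,"dx":1,"dy":-0.1,"dz":0,"yaw":-1},
  {"claw":-1,"dx":1,"dy":0,"dz":0,"yaw":-1},
], grip_force=20)

```text
time_s: 1.18
ee_pos: [233.7, -472.1, 213.9]
ee_rot: [180.0, 0.0, 61.2]
force: [0.3, 0.8, -1.0]
gripper_width: 91.0
```

Call:
drive_tool([
  {"claw":-1,"dx":1,"dy":0.2,"dz":0,"yaw":-1},
  {"claw":-1,"dx":1,"dy":0.35,"dz":0,"yaw":-1},
  {"claw":-1,"dx":1,"dy":0.6,"dz":0,"yaw":-1},
  {"claw":-1,"dx":1,"dy":1,"dz":0,"yaw":-0.2},
  {"claw":-1,"dx":1,"dy":1,"dz":0,"yaw":0},
])

```text
time_s: 1.8
ee_pos: [318.8, -381.0, 214.4]
ee_rot: [179.9, 0.1, 89.6]
force: [0.3, 0.4, -0.4]
gripper_width: 91.3
```

```bash
python3 - <<'E'
from h import *
b=grab_frame("side"); print(plane(b,[(345,97),(220,82),(357,60)],0))
E
```

```text
[[ 489.76568408 -546.42619596]
 [ 829.02710317 -562.89931525]
 [ 479.29308964 -720.07961352]]
```

Call:
drive_tool([
  {"claw":-1,"dx":1,"dy":0.95,"dz":0.7,"yaw":0},
  {"claw":-1,"dx":1,"dy":0.95,"dz":0.8,"yaw":0},
  {"claw":-1,"dx":1,"dy":0.95,"dz":0.8,"yaw":0},
  {"claw":-1,"dx":1,"dy":0.95,"dz":0.8,"yaw":0},
  {"claw":-1,"dx":1,"dy":0.8,"dz":0.6,"yaw":0},
])

```text
time_s: 2.48
ee_pos: [416.6, -278.5, 140.5]
ee_rot: [179.6, 0.3, 89.7]
force: [0.2, -0.5, 0.4]
gripper_width: 91.2
```

```bash
python3 - <<'E'
from h import *
w=grab_frame("wrist"); cv2.imwrite("pics/w1.png",w["color"])
s=telemetry.state(); print(s["ee_pos"])
for k in blobs(w,"blue"): print(cen(k),mid(w,k,86)[:2])
E
```

```text
[ 417.33228861 -275.9903262   139.06453494]
[321.73764277 239.69713984] (array([ 413.57120134, -266.60779259]), 1293.4937922260724)
```

View pics/w1.png

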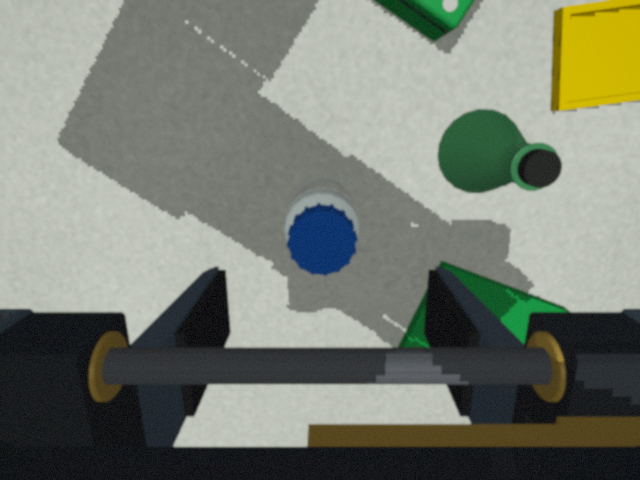

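Wrist view: the blue cap is at (322,240), which puts the axis at (413.6,-266.6). This agrees with the fixed cameras, so I descend.

Call:
drive_tool([
  {"claw":-1,"dx":0.4,"dy":-0.15,"dz":0.5,"yaw":0},
  {"claw":-1,"dx":0,"dy":0,"dz":1,"yaw":0},
  {"claw":-1,"dx":0,"dy":0,"dz":1,"yaw":0},
  {"claw":-1,"dx":0,"dy":0,"dz":1,"yaw":0},
  {"claw":-1,"dx":0,"dy":0,"dz":1,"yaw":0},
])

```text
time_s: 3.15
ee_pos: [413.1, -269.5, 47.6]
ee_rot: [179.5, 0.3, 89.7]
force: [0.9, 0.5, -0.1]
gripper_width: 91.3
```

Call:
drive_tool([
  {"claw":-1,"dx":0.1,"dy":0,"dz":0.9,"yaw":0},
  {"claw":0.5,"dx":0,"dy":0,"dz":0.1,"yaw":0},
  {"claw":1,"dx":0,"dy":0,"dz":0,"yaw":0},
  {"claw":1,"dx":0,"dy":0,"dz":0,"yaw":0},
  {"claw":1,"dx":0,"dy":0,"dz":0,"yaw":0},
])

```text
time_s: 3.78
ee_pos: [411.4, -269.0, 27.7]
ee_rot: [179.5, 0.3, 89.5]
force: [1.5, 0.4, 1.2]
gripper_width: 54.2
```

Call:
drive_tool([
  {"claw":1,"dx":0,"dy":0,"dz":0,"yaw":0},
  {"claw":1,"dx":0,"dy":0,"dz":0,"yaw":0},
])

```text
time_s: 4.03
ee_pos: [411.5, -269.0, 28.0]
ee_rot: [179.5, 0.3, 89.5]
force: [0.7, 0.6, -1.8]
gripper_width: 49.4
```

Call:
drive_tool([
  {"claw":1,"dx":0,"dy":0,"dz":-0.5,"yaw":0},
  {"claw":1,"dx":0,"dy":0,"dz":-1,"yaw":0},
  {"claw":1,"dx":0,"dy":0,"dz":-1,"yaw":0},
  {"claw":1,"dx":0.4,"dy":0,"dz":-1,"yaw":0},
  {"claw":1,"dx":0.8,"dy":-0.1,"dz":-1,"yaw":0},
])

```text
time_s: 4.65
ee_pos: [407.6, -243.8, 120.8]
ee_rot: [179.7, 0.2, 89.5]
force: [-0.1, -0.8, -1.7]
gripper_width: 49.6
```

Call:
drive_tool([
  {"claw":1,"dx":1,"dy":-0.2,"dz":-0.3,"yaw":0},
  {"claw":1,"dx":1,"dy":-0.2,"dz":0,"yaw":0},
  {"claw":1,"dx":1,"dy":0,"dz":0,"yaw":0},
  {"claw":1,"dx":1,"dy":0,"dz":0,"yaw":0},
  {"claw":1,"dx":1,"dy":0,"dz":0,"yaw":0},
])

```text
time_s: 5.28
ee_pos: [397.3, -136.9, 125.9]
ee_rot: [179.8, 0.2, 89.5]
force: [-0.2, 0.1, -2.1]
gripper_width: 49.5
```

Call:
drive_tool([
  {"claw":1,"dx":1,"dy":0,"dz":0,"yaw":0},
  {"claw":1,"dx":1,"dy":0,"dz":0,"yaw":0},
  {"claw":1,"dx":1,"dy":0,"dz":0,"yaw":0},
  {"claw":1,"dx":1,"dy":0,"dz":0,"yaw":0},
  {"claw":1,"dx":1,"dy":0,"dz":0,"yaw":0},
])

```text
time_s: 5.9
ee_pos: [391.6, -28.9, 121.6]
ee_rot: [-179.6, 0.0, 89.6]
force: [-0.3, 0.0, -2.9]
gripper_width: 49.5
```

Call:
drive_tool([
  {"claw":1,"dx":1,"dy":0,"dz":0,"yaw":0},
  {"claw":1,"dx":1,"dy":0,"dz":0,"yaw":0},
  {"claw":1,"dx":1,"dy":0,"dz":0,"yaw":0},
  {"claw":1,"dx":1,"dy":0,"dz":0,"yaw":0},
  {"claw":1,"dx":1,"dy":0,"dz":0,"yaw":0},
])

```text
time_s: 6.52
ee_pos: [384.7, 77.3, 117.6]
ee_rot: [-179.0, 0.1, 89.8]
force: [0.4, -0.4, -0.9]
gripper_width: 50.0
```

Call:
drive_tool([
  {"claw":1,"dx":1,"dy":0,"dz":0,"yaw":0},
  {"claw":1,"dx":1,"dy":0,"dz":0,"yaw":0},
  {"claw":1,"dx":1,"dy":0,"dz":0,"yaw":0},
  {"claw":1,"dx":1,"dy":0,"dz":0,"yaw":0},
  {"claw":1,"dx":1,"dy":0,"dz":0,"yaw":0},
])

```text
time_s: 7.15
ee_pos: [376.9, 181.6, 113.4]
ee_rot: [-178.5, 0.2, 90.0]
force: [0.6, 0.7, -2.2]
gripper_width: 49.4
```

Call:
drive_tool([
  {"claw":1,"dx":1,"dy":0.4,"dz":0,"yaw":0},
  {"claw":1,"dx":1,"dy":0.4,"dz":0,"yaw":0},
  {"claw":1,"dx":1,"dy":0.4,"dz":0,"yaw":0},
  {"claw":1,"dx":0.8,"dy":0.4,"dz":0,"yaw":0},
  {"claw":1,"dx":0,"dy":0,"dz":0,"yaw":0},
])

```text
time_s: 7.78
ee_pos: [409.6, 263.6, 110.5]
ee_rot: [-178.4, 0.3, 90.1]
force: [0.7, -0.3, -1.6]
gripper_width: 49.6
```

```bash
python3 - <<'E'
from h import *
w=grab_frame("wrist"); cv2.imwrite("pics/w2.png",w["color"])
s=telemetry.state(); print(s["ee_pos"],s["ee_rot"],s["qpos"])
for k in blobs(w,"blue"): print(cen(k),mid(w,k,86)[:2],mid(w,k,6)[:2])
E
```

```text
[408.93918287 262.85510163 110.35416538] [-178.3264063     0.36177724   90.12709078] [ 30.99763157  16.64901703 108.63179039   0.65862653  56.34306685
  30.50302946]
[329.65233309 207.31710936] (array([409.44355927, 298.76281745]), 2074.729860345833) (array([407.76465858, 278.4493315 ]), 4122.497379874578)
[326.84564241 328.49968553] (array([408.23030391, 235.13905672]), 1309.1754288494121) (array([406.0544422 , 188.76455166]), 2601.3364366332535)
[326.85946257 401.5179384 ] (array([408.3608196 , 186.88245305]), 1428.6873893556185) (array([406.23841645, 120.74149344]), 2838.8080240967683)
```

View pics/w2.png

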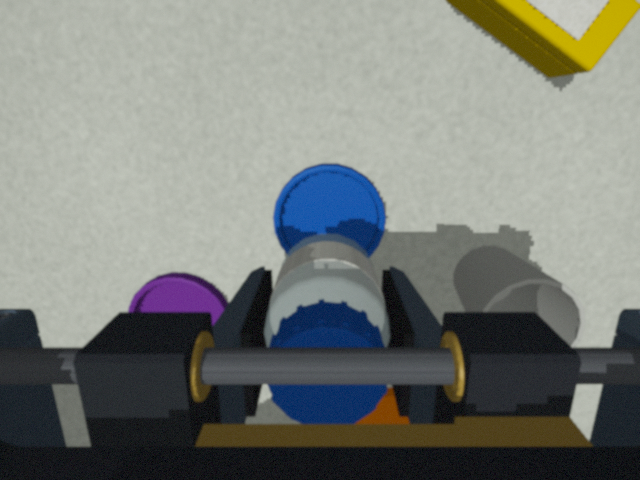

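Call:
drive_tool([
  {"claw":1,"dx":0.6,"dy":0,"dz":0.5,"yaw":0},
  {"claw":1,"dx":0,"dy":0,"dz":0.9,"yaw":0},
  {"claw":1,"dx":0,"dy":0,"dz":0.9,"yaw":0},
  {"claw":1,"dx":0,"dy":0,"dz":0.6,"yaw":0},
  {"claw":1,"dx":0,"dy":0,"dz":0.3,"yaw":0},
])

```text
time_s: 8.45
ee_pos: [405.9, 274.4, 43.1]
ee_rot: [-178.3, 0.4, 90.0]
force: [-0.1, 0.2, -0.7]
gripper_width: 49.7
```

Call:
drive_tool([
  {"claw":1,"dx":0,"dy":0.1,"dz":0.25,"yaw":0},
  {"claw":1,"dx":0,"dy":0.05,"dz":0.15,"yaw":0},
  {"claw":1,"dx":0,"dy":0,"dz":0,"yaw":0},
])

```text
time_s: 8.82
ee_pos: [409.3, 274.5, 34.8]
ee_rot: [-178.3, 0.4, 89.9]
force: [-0.3, 0.5, -0.5]
gripper_width: 49.3
```

Call:
drive_tool([
  {"claw":1,"dx":0,"dy":0,"dz":0.1,"yaw":0},
  {"claw":1,"dx":0,"dy":0,"dz":0.06,"yaw":0},
  {"claw":1,"dx":0,"dy":0,"dz":0.06,"yaw":0},
])

```text
time_s: 9.2
ee_pos: [409.6, 274.9, 32.1]
ee_rot: [-178.4, 0.3, 89.9]
force: [-3.6, -1.5, 13.1]
gripper_width: 49.6
```

Call:
drive_tool([
  {"claw":-1,"dx":0,"dy":0,"dz":-0.03,"yaw":0},
  {"claw":-1,"dx":0,"dy":0,"dz":0,"yaw":0},
  {"claw":-1,"dx":0,"dy":0,"dz":0,"yaw":0},
  {"claw":-1,"dx":0,"dy":0,"dz":0,"yaw":0},
  {"claw":-1,"dx":0,"dy":0,"dz":-0.3,"yaw":0},
])

```text
time_s: 9.82
ee_pos: [410.2, 275.1, 39.3]
ee_rot: [-178.5, 0.3, 89.9]
force: [0.0, 0.3, -0.1]
gripper_width: 91.6
```

Call:
drive_tool([
  {"claw":-1,"dx":0,"dy":0,"dz":-1,"yaw":0},
  {"claw":-1,"dx":0,"dy":0,"dz":-1,"yaw":0},
  {"claw":-1,"dx":0,"dy":0,"dz":-1,"yaw":0},
  {"claw":-1,"dx":0,"dy":0,"dz":-1,"yaw":0},
  {"claw":-1,"dx":0,"dy":0,"dz":-1,"yaw":0},
])

```text
time_s: 10.45
ee_pos: [412.4, 275.2, 142.6]
ee_rot: [-178.4, 0.3, 89.9]
force: [-0.2, -0.0, -0.3]
gripper_width: 91.3
```

```bash
python3 - <<'E'
from h import *
w=grab_frame("side"); cv2.imwrite("pics/s2.png",w["color"][230:470,100:500])
w=grab_frame("wrist"); cv2.imwrite("pics/w3.png",w["color"])
s=telemetry.state(); print(s["ee_pos"],s["ee_rot"],s["gripper_width"])
E
```

```text
[413.8165032  276.08619719 143.87743536] [-1.78597253e+02  1.64070880e-01  8.99299655e+01] 91.46649011743128
```

View pics/s2.png

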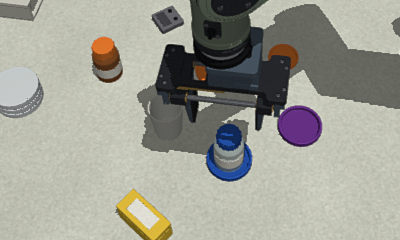

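View pics/w3.png

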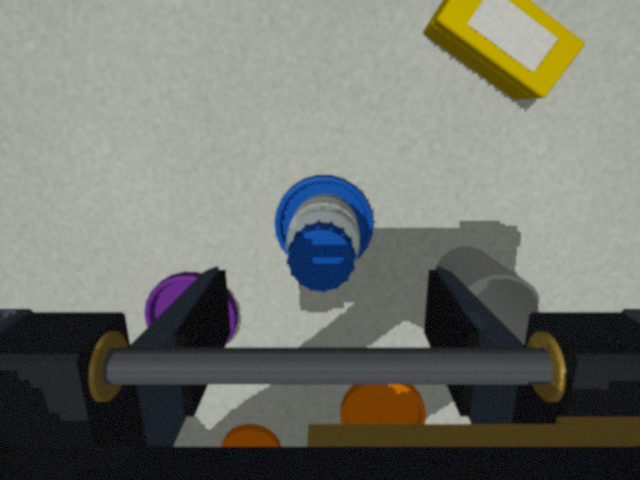

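Both views show the blue bottle upright inside the blue ring, with its cap at wrist pixel (322,256). The orange bottle is next.

Call:
drive_tool([
  {"claw":-1,"dx":-0.6,"dy":1,"dz":0,"yaw":0},
  {"claw":-1,"dx":-0.6,"dy":1,"dz":0,"yaw":0},
  {"claw":-1,"dx":-0.6,"dy":1,"dz":0,"yaw":0},
  {"claw":-1,"dx":-0.6,"dy":1,"dz":0,"yaw":0},
  {"claw":-1,"dx":-0.6,"dy":1,"dz":0,"yaw":0},
])

```text
time_s: 11.18
ee_pos: [514.2, 214.1, 138.7]
ee_rot: [-178.4, 0.2, 90.1]
force: [0.4, 0.9, 0.3]
gripper_width: 91.0
```

Call:
drive_tool([
  {"claw":-1,"dx":-0.6,"dy":1,"dz":0,"yaw":0},
  {"claw":-1,"dx":-0.6,"dy":1,"dz":0,"yaw":0},
  {"claw":-1,"dx":-0.6,"dy":1,"dz":0,"yaw":0},
  {"claw":-1,"dx":-0.6,"dy":1,"dz":0,"yaw":0},
  {"claw":-1,"dx":-0.6,"dy":1,"dz":0,"yaw":0},
])

```text
time_s: 11.8
ee_pos: [621.2, 149.6, 135.0]
ee_rot: [-178.3, 0.2, 90.1]
force: [0.9, -0.5, 0.1]
gripper_width: 90.9
```

Call:
drive_tool([
  {"claw":-1,"dx":-0.6,"dy":1,"dz":0,"yaw":0},
  {"claw":-1,"dx":-0.4,"dy":0.8,"dz":0,"yaw":0},
  {"claw":-1,"dx":0,"dy":0,"dz":0,"yaw":0},
])

```text
time_s: 12.18
ee_pos: [661.4, 126.1, 133.0]
ee_rot: [-178.3, 0.3, 89.9]
force: [1.0, -0.2, -0.3]
gripper_width: 91.3
```

```bash
python3 - <<'E'
from h import *
w=grab_frame("wrist"); cv2.imwrite("pics/w4.png",w["color"])
s=telemetry.state(); print(s["ee_pos"],s["ee_rot"],s["gripper_width"])
for k in blobs(w,"orange"): print(cen(k),mid(w,k,86)[:2])
E
```

```text
[660.68641732 126.46026735 132.95450716] [-178.28679707    0.24785688   89.96102226] 91.19345407557729
```

View pics/w4.png

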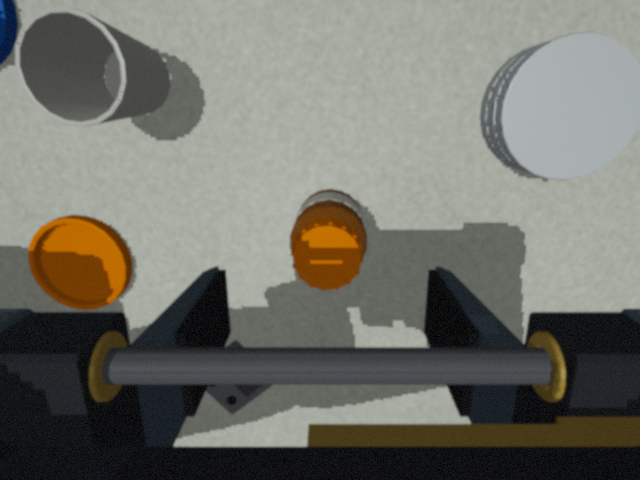

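```bash
python3 - <<'E'
from h import *
w=grab_frame("wrist"); print(plane(w,(327.5,253),86))
m=cv2.inRange(cv2.cvtColor(w["color"],cv2.COLOR_BGR2HSV),(8,180,140),(20,255,255))
cs,_=cv2.findContours(m,cv2.RETR_EXTERNAL,cv2.CHAIN_APPROX_NONE)
for k in cs:
  if cv2.contourArea(k)>500: print(cen(k),mid(w,k,86)[:2],mid(w,k,6)[:2])
E
```

```text
[[659.15217047 133.23665714]]
[329.78943089 237.96650407] (array([660.57128953, 142.53597311]), 393.68999491399154) (array([658.87424084, 117.43409723]), 735.7822204970289)
[ 88.02134818 247.55319643] (array([517.54205373, 129.64352933]), 1812.4787727626972) (array([463.34010325,  99.8089291 ]), 3387.4168335798313)
```

Wrist view: the orange cap is at (327,253), so the bottle stands at about (659,133). It is clear of the dish stack at (585,105), so I descend.

Call:
drive_tool([
  {"claw":-1,"dx":0.3,"dy":-0.05,"dz":0.5,"yaw":0},
  {"claw":-1,"dx":0,"dy":0,"dz":1,"yaw":0},
  {"claw":-1,"dx":0,"dy":0,"dz":1,"yaw":0},
  {"claw":-1,"dx":0,"dy":0,"dz":1,"yaw":0},
  {"claw":-1,"dx":0,"dy":0,"dz":0.9,"yaw":0},
])

```text
time_s: 12.9
ee_pos: [652.9, 137.0, 42.8]
ee_rot: [-178.3, 0.2, 90.2]
force: [0.4, 0.1, 0.0]
gripper_width: 91.2
```

Call:
drive_tool([
  {"claw":-1,"dx":0,"dy":0,"dz":0.6,"yaw":0},
  {"claw":-1,"dx":0,"dy":0,"dz":0,"yaw":0},
])

```text
time_s: 13.15
ee_pos: [650.0, 138.1, 28.3]
ee_rot: [-178.0, 0.2, 90.3]
force: [0.2, -0.8, -0.3]
gripper_width: 91.0
```

Call:
drive_tool([
  {"claw":-1,"dx":-0.25,"dy":0.45,"dz":0,"yaw":0},
  {"claw":-1,"dx":0,"dy":0,"dz":0,"yaw":0},
])

```text
time_s: 13.4
ee_pos: [660.6, 133.2, 29.3]
ee_rot: [-178.2, 0.2, 90.4]
force: [-0.2, -0.1, -0.2]
gripper_width: 91.0
```

Call:
drive_tool([
  {"claw":1,"dx":0,"dy":0,"dz":0,"yaw":0},
  {"claw":1,"dx":0,"dy":0,"dz":0,"yaw":0},
  {"claw":1,"dx":0,"dy":0,"dz":0,"yaw":0},
  {"claw":1,"dx":0,"dy":0,"dz":0,"yaw":0},
  {"claw":1,"dx":0,"dy":0,"dz":0,"yaw":0},
])

```text
time_s: 14.02
ee_pos: [661.0, 133.1, 30.7]
ee_rot: [-178.3, 0.1, 90.3]
force: [-0.8, -0.2, 0.1]
gripper_width: 49.8
```

Call:
drive_tool([
  {"claw":1,"dx":0,"dy":0,"dz":0,"yaw":0},
])

```text
time_s: 14.15
ee_pos: [661.0, 133.1, 30.7]
ee_rot: [-178.3, 0.1, 90.3]
force: [0.9, -0.1, -0.3]
gripper_width: 49.3
```

Call:
drive_tool([
  {"claw":1,"dx":0,"dy":0,"dz":-0.5,"yaw":0},
  {"claw":1,"dx":0,"dy":0,"dz":-1,"yaw":0},
  {"claw":1,"dx":-0.1,"dy":-0.5,"dz":-1,"yaw":0},
  {"claw":1,"dx":-0.2,"dy":-1,"dz":-0.7,"yaw":0},
  {"claw":1,"dx":-0.2,"dy":-1,"dz":-0.2,"yaw":0},
])

```text
time_s: 14.78
ee_pos: [611.7, 122.7, 103.5]
ee_rot: [-178.2, 0.1, 90.3]
force: [0.0, -0.7, -1.9]
gripper_width: 49.5
```

Call:
drive_tool([
  {"claw":1,"dx":-0.2,"dy":-1,"dz":0,"yaw":0},
  {"claw":1,"dx":-0.2,"dy":-1,"dz":0,"yaw":0},
  {"claw":1,"dx":-0.2,"dy":-1,"dz":0,"yaw":0},
  {"claw":1,"dx":-0.2,"dy":-1,"dz":0,"yaw":0},
  {"claw":1,"dx":-0.2,"dy":-1,"dz":0,"yaw":0},
])

```text
time_s: 15.4
ee_pos: [506.1, 100.9, 112.0]
ee_rot: [-178.5, 0.1, 90.3]
force: [0.6, -0.9, -1.9]
gripper_width: 49.5
```

Call:
drive_tool([
  {"claw":1,"dx":-0.2,"dy":-1,"dz":0.2,"yaw":0},
  {"claw":1,"dx":-0.1,"dy":-0.8,"dz":0.5,"yaw":0},
  {"claw":1,"dx":0,"dy":-0.1,"dz":0.9,"yaw":0},
  {"claw":1,"dx":0,"dy":0,"dz":0.9,"yaw":0},
  {"claw":1,"dx":0,"dy":0,"dz":0.4,"yaw":0},
])

```text
time_s: 16.02
ee_pos: [462.2, 93.7, 59.2]
ee_rot: [-178.8, 0.1, 90.3]
force: [0.0, 0.0, -1.7]
gripper_width: 49.7
```

Call:
drive_tool([
  {"claw":1,"dx":0,"dy":-0.05,"dz":0.4,"yaw":0},
  {"claw":1,"dx":0,"dy":0,"dz":0.4,"yaw":0},
  {"claw":1,"dx":0,"dy":0,"dz":0.15,"yaw":0},
  {"claw":1,"dx":0,"dy":0,"dz":0.05,"yaw":0},
])

```text
time_s: 16.52
ee_pos: [461.4, 93.7, 39.2]
ee_rot: [-178.9, 0.0, 90.3]
force: [0.1, -0.1, -1.9]
gripper_width: 49.5
```

Call:
drive_tool([
  {"claw":1,"dx":0,"dy":0,"dz":0.1,"yaw":0},
  {"claw":1,"dx":0,"dy":0,"dz":0.07,"yaw":0},
  {"claw":1,"dx":0,"dy":0,"dz":0.06,"yaw":0},
])

```text
time_s: 16.9
ee_pos: [461.8, 93.8, 34.7]
ee_rot: [-179.0, 0.0, 90.3]
force: [0.7, -1.1, -0.6]
gripper_width: 49.7
```

Call:
drive_tool([
  {"claw":1,"dx":0,"dy":0,"dz":0.05,"yaw":0},
])

```text
time_s: 17.02
ee_pos: [461.9, 93.9, 34.4]
ee_rot: [-179.0, 0.0, 90.3]
force: [-1.8, 0.3, 12.0]
gripper_width: 49.3
```

Contact at 12 N, so I release and lift.

Call:
drive_tool([
  {"claw":-1,"dx":0,"dy":0,"dz":-0.03,"yaw":0},
  {"claw":-1,"dx":0,"dy":0,"dz":0,"yaw":0},
  {"claw":-1,"dx":0,"dy":0,"dz":0,"yaw":0},
  {"claw":-1,"dx":0,"dy":0,"dz":0,"yaw":0},
  {"claw":-1,"dx":0,"dy":0,"dz":-0.3,"yaw":0},
])

```text
time_s: 17.65
ee_pos: [462.3, 94.0, 41.3]
ee_rot: [-179.0, 0.0, 90.3]
force: [-0.2, 0.7, 0.0]
gripper_width: 91.0
```

Call:
drive_tool([
  {"claw":-1,"dx":0,"dy":0,"dz":-1,"yaw":0},
  {"claw":-1,"dx":0,"dy":0,"dz":-1,"yaw":0},
  {"claw":-1,"dx":0,"dy":0,"dz":-1,"yaw":0},
  {"claw":-1,"dx":0,"dy":0,"dz":-1,"yaw":0},
  {"claw":-1,"dx":0,"dy":0,"dz":-1,"yaw":0},
])

```text
time_s: 18.27
ee_pos: [463.2, 93.8, 144.8]
ee_rot: [-178.9, 0.0, 90.3]
force: [0.8, -0.8, 0.2]
gripper_width: 91.1
```

```bash
python3 - <<'E'
from h import *
w=grab_frame("wrist"); cv2.imwrite("pics/w5.png",w["color"])
s=telemetry.state(); print(s["ee_pos"],s["ee_rot"],s["gripper_width"])
E
```

```text
[465.04829155  94.14845944 147.40119382] [-1.79227824e+02 -2.39389417e-02  9.03286969e+01] 91.09517256516443
```

View pics/w5.png

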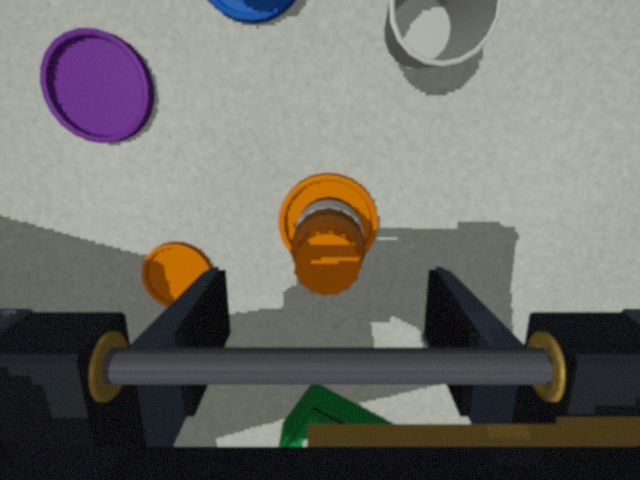

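The orange bottle stands inside the large orange ring, at (328,235) in the wrist view. The slide box is next.

Call:
drive_tool([
  {"claw":-1,"dx":1,"dy":0.2,"dz":0,"yaw":0},
  {"claw":-1,"dx":1,"dy":0.2,"dz":0,"yaw":0},
  {"claw":-1,"dx":1,"dy":0.2,"dz":0,"yaw":0},
  {"claw":-1,"dx":1,"dy":0.2,"dz":0,"yaw":0},
  {"claw":-1,"dx":1,"dy":0.2,"dz":0,"yaw":0},
])

```text
time_s: 18.95
ee_pos: [485.1, 196.4, 147.8]
ee_rot: [-179.4, -0.0, 90.2]
force: [0.7, -0.3, -0.0]
gripper_width: 91.2
```

Call:
drive_tool([
  {"claw":-1,"dx":1,"dy":0.2,"dz":0,"yaw":0},
  {"claw":-1,"dx":1,"dy":0.2,"dz":0,"yaw":0},
  {"claw":-1,"dx":1,"dy":0.2,"dz":0,"yaw":0},
  {"claw":-1,"dx":1,"dy":0.2,"dz":0,"yaw":0},
  {"claw":-1,"dx":1,"dy":0.2,"dz":0,"yaw":0},
])

```text
time_s: 19.58
ee_pos: [506.1, 303.6, 147.2]
ee_rot: [-179.3, -0.0, 90.2]
force: [0.6, 0.5, -0.6]
gripper_width: 91.0
```

Call:
drive_tool([
  {"claw":-1,"dx":0.5,"dy":0.2,"dz":0,"yaw":-1},
  {"claw":-1,"dx":0.5,"dy":0.2,"dz":0,"yaw":-1},
  {"claw":-1,"dx":0,"dy":0,"dz":0,"yaw":-1},
  {"claw":-1,"dx":0,"dy":0,"dz":0,"yaw":-1},
  {"claw":-1,"dx":0,"dy":0,"dz":0,"yaw":-1},
])

```text
time_s: 20.2
ee_pos: [513.5, 330.7, 146.4]
ee_rot: [-179.5, -0.5, 134.7]
force: [0.1, -0.4, -0.1]
gripper_width: 90.9
```

Call:
drive_tool([
  {"claw":-1,"dx":0,"dy":0,"dz":0,"yaw":-1},
  {"claw":-1,"dx":0,"dy":0.5,"dz":0,"yaw":-0.5},
  {"claw":-1,"dx":0.5,"dy":1,"dz":0,"yaw":0},
  {"claw":-1,"dx":0.5,"dy":1,"dz":0,"yaw":0},
  {"claw":-1,"dx":0.5,"dy":0.8,"dz":0,"yaw":0},
])

```text
time_s: 20.82
ee_pos: [524.3, 408.5, 146.1]
ee_rot: [-179.7, -0.6, 147.8]
force: [0.6, -0.8, 0.1]
gripper_width: 91.1
```

```bash
python3 - <<'E'
from h import *
w=grab_frame("wrist"); cv2.imwrite("pics/w6.png",w["color"])
s=telemetry.state(); print(s["ee_pos"],s["ee_rot"],s["gripper_width"])
for k in blobs(w,"yellow",300): print(cen(k),mid(w,k,46))
E
```

```text
[524.1357503  411.07843566 145.99612973] [-179.82570106   -0.65740734  147.84711389] 91.44838487409623
[322.44115638 231.05648004] (array([519.4543099 , 407.04013539]), 3135.6097490251996, [(85, 145.3), (34, 56.6), (82, 147.6), (31, 51.7)])
[587.22887521 427.38015296] (array([774.38700931, 500.46966505]), 1207.2626276053488, [(17, 10.4), (17, 38.0), (32, 58.0), (29, 176.5), (39, 58.0), (10, 99.2)])
[365.89901698 433.07372654] (array([681.62571336, 345.38044288]), 387.25577550102025, [(17, 162.3), (15, 50.3), (19, 130.6), (25, 58.0)])
[329.33333333 432.90255009] (array([665.4420825 , 320.21587954]), 396.46352937072515, [(17, 155.6), (14, 49.8), (20, 124.9), (24, 58.0)])
[ 95.46133333 370.41546667] (array([519.67592384, 199.3555272 ]), 586.2022220450453, [(30, 114.8), (18, 135.8), (16, 163.8), (5, 68.8), (59, 137.4)])
```

View pics/w6.png

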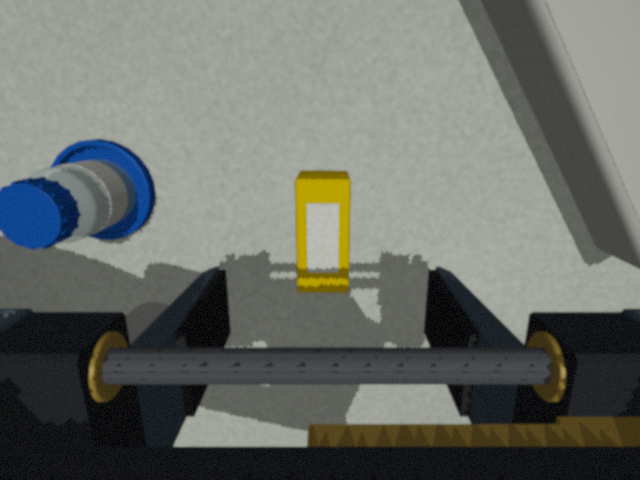

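Call:
drive_tool([
  {"claw":-1,"dx":0,"dy":-0.25,"dz":0.6,"yaw":0},
  {"claw":-1,"dx":0,"dy":0,"dz":1,"yaw":0},
  {"claw":-1,"dx":0,"dy":0,"dz":1,"yaw":0},
  {"claw":-1,"dx":0,"dy":0,"dz":1,"yaw":0},
  {"claw":-1,"dx":0,"dy":0,"dz":0.5,"yaw":0},
])

```text
time_s: 21.5
ee_pos: [517.8, 404.5, 59.0]
ee_rot: [-179.5, -0.7, 147.8]
force: [-0.2, 0.9, 0.3]
gripper_width: 91.5
```

Call:
drive_tool([
  {"claw":-1,"dx":-0.05,"dy":0.25,"dz":0.7,"yaw":0},
  {"claw":-1,"dx":0,"dy":0,"dz":0.7,"yaw":0},
  {"claw":-1,"dx":0,"dy":0,"dz":0.4,"yaw":0},
  {"claw":-1,"dx":0,"dy":0,"dz":0.1,"yaw":0},
])

```text
time_s: 22.0
ee_pos: [520.9, 407.7, 18.3]
ee_rot: [-179.5, -0.7, 147.7]
force: [-0.2, -0.2, 0.2]
gripper_width: 91.2
```

Call:
drive_tool([
  {"claw":1,"dx":0,"dy":0,"dz":0.05,"yaw":0},
  {"claw":1,"dx":0,"dy":0,"dz":0,"yaw":0},
  {"claw":1,"dx":0,"dy":0,"dz":0,"yaw":0},
  {"claw":1,"dx":0,"dy":0,"dz":0,"yaw":0},
  {"claw":1,"dx":0,"dy":0,"dz":0,"yaw":0},
])

```text
time_s: 22.62
ee_pos: [521.7, 408.4, 18.8]
ee_rot: [-179.7, -0.6, 147.7]
force: [0.1, -0.2, -0.1]
gripper_width: 43.9
```

Call:
drive_tool([
  {"claw":1,"dx":0,"dy":0,"dz":0,"yaw":0},
  {"claw":1,"dx":0,"dy":0,"dz":0,"yaw":0},
])

```text
time_s: 22.88
ee_pos: [521.6, 408.2, 18.8]
ee_rot: [-179.7, -0.6, 147.7]
force: [-0.4, 0.1, -0.4]
gripper_width: 37.9
```

Call:
drive_tool([
  {"claw":1,"dx":0,"dy":0,"dz":-0.5,"yaw":0},
  {"claw":1,"dx":0,"dy":0,"dz":-1,"yaw":0},
  {"claw":1,"dx":0,"dy":0,"dz":-1,"yaw":0},
  {"claw":1,"dx":0,"dy":0,"dz":-1,"yaw":-0.5},
  {"claw":1,"dx":0,"dy":0,"dz":-1,"yaw":-1},
])

```text
time_s: 23.5
ee_pos: [521.7, 407.5, 111.0]
ee_rot: [-179.6, -0.8, 161.0]
force: [0.1, -0.0, -1.6]
gripper_width: 37.9
```

Call:
drive_tool([
  {"claw":1,"dx":0,"dy":0,"dz":-1,"yaw":-1},
  {"claw":1,"dx":0,"dy":0,"dz":-0.4,"yaw":-1},
  {"claw":1,"dx":0,"dy":0,"dz":0,"yaw":-0.8},
])

```text
time_s: 23.88
ee_pos: [523.2, 408.4, 144.0]
ee_rot: [179.8, -0.6, -174.1]
force: [-0.6, -0.3, -1.7]
gripper_width: 37.8
```

Call:
drive_tool([
  {"claw":1,"dx":-0.1,"dy":-1,"dz":0,"yaw":-0.1},
  {"claw":1,"dx":-0.1,"dy":-1,"dz":0,"yaw":0},
  {"claw":1,"dx":-0.1,"dy":-1,"dz":0,"yaw":0},
  {"claw":1,"dx":-0.1,"dy":-1,"dz":0,"yaw":0},
  {"claw":1,"dx":-0.1,"dy":-1,"dz":0,"yaw":0},
])

```text
time_s: 24.5
ee_pos: [545.6, 306.5, 145.0]
ee_rot: [179.7, -0.5, -173.1]
force: [0.7, 1.2, -0.9]
gripper_width: 37.7
```

Call:
drive_tool([
  {"claw":1,"dx":-0.1,"dy":-1,"dz":0,"yaw":0},
  {"claw":1,"dx":-0.1,"dy":-1,"dz":0,"yaw":0},
  {"claw":1,"dx":-0.1,"dy":-1,"dz":0,"yaw":0},
  {"claw":1,"dx":-0.1,"dy":-1,"dz":0,"yaw":0},
  {"claw":1,"dx":-0.1,"dy":-1,"dz":0,"yaw":0},
])

```text
time_s: 25.12
ee_pos: [569.0, 200.9, 144.4]
ee_rot: [179.7, -0.5, -173.2]
force: [0.3, -0.4, -1.1]
gripper_width: 37.8
```

Call:
drive_tool([
  {"claw":1,"dx":-0.1,"dy":-1,"dz":0,"yaw":0},
  {"claw":1,"dx":-0.1,"dy":-1,"dz":0,"yaw":0},
  {"claw":1,"dx":-0.1,"dy":-1,"dz":0,"yaw":0},
  {"claw":1,"dx":-0.1,"dy":-1,"dz":0,"yaw":0},
  {"claw":1,"dx":-0.1,"dy":-1,"dz":0,"yaw":0},
])

```text
time_s: 25.75
ee_pos: [592.3, 95.8, 143.8]
ee_rot: [179.7, -0.5, -173.2]
force: [0.3, -0.2, -0.7]
gripper_width: 38.1
```

Call:
drive_tool([
  {"claw":1,"dx":-0.1,"dy":-1,"dz":0,"yaw":0},
  {"claw":1,"dx":-0.1,"dy":-1,"dz":0,"yaw":0},
  {"claw":1,"dx":-0.1,"dy":-1,"dz":0,"yaw":0},
  {"claw":1,"dx":-0.1,"dy":-1,"dz":0,"yaw":0},
  {"claw":1,"dx":-0.1,"dy":-1,"dz":0,"yaw":0},
])

```text
time_s: 26.38
ee_pos: [615.7, -9.4, 143.2]
ee_rot: [179.7, -0.5, -173.2]
force: [-0.2, -0.8, -1.8]
gripper_width: 37.4
```

Call:
drive_tool([
  {"claw":1,"dx":0,"dy":-1,"dz":0,"yaw":0},
  {"claw":1,"dx":0,"dy":-1,"dz":0,"yaw":0},
  {"claw":1,"dx":0,"dy":-1,"dz":0,"yaw":0},
  {"claw":1,"dx":0,"dy":-1,"dz":0,"yaw":0},
  {"claw":1,"dx":0,"dy":-1,"dz":0,"yaw":0},
])

```text
time_s: 27.0
ee_pos: [628.3, -115.8, 142.6]
ee_rot: [179.7, -0.5, -173.2]
force: [1.2, 0.4, -0.4]
gripper_width: 38.0
```

Call:
drive_tool([
  {"claw":1,"dx":0,"dy":-1,"dz":0,"yaw":0},
  {"claw":1,"dx":0,"dy":-0.6,"dz":0,"yaw":0},
  {"claw":1,"dx":0,"dy":0,"dz":0,"yaw":0},
])

```text
time_s: 27.38
ee_pos: [632.4, -151.4, 142.2]
ee_rot: [179.7, -0.5, -173.3]
force: [-0.4, 0.8, -1.2]
gripper_width: 37.6
```

```bash
python3 - <<'E'
from h import *
w=grab_frame("wrist"); cv2.imwrite("pics/w7.png",w["color"])
s=telemetry.state(); print(s["ee_pos"],s["ee_rot"],s["gripper_width"])
E
```

```text
[ 632.34014756 -150.87389707  142.19563757] [ 179.70149487   -0.48464021 -173.29334897] 37.9069086585241
```

View pics/w7.png

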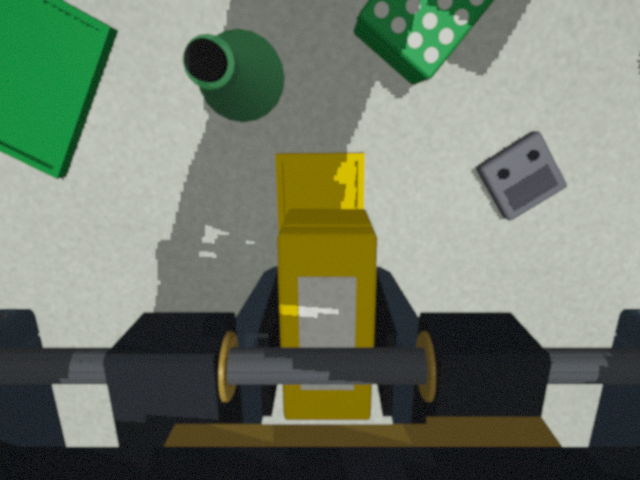

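```bash
python3 - <<'E'
from h import *
w=grab_frame("wrist"); p=plane(w,[(276.5,153),(364,153)],12); print(p, p.mean(0))
c=p.mean(0); t=np.radians(6.8); print("centre if half-len 56:",c+56*np.array([np.cos(t),np.sin(t)]), np.degrees(np.arctan2(*(p[1]-p[0])[::-1])))
# box top far edge at z = 142.2-18.8+46
q=plane(w,[(287,210),(367,210)],169.4); print(q, q.mean(0)+42*np.array([np.cos(t),np.sin(t)]))
q=plane(w,[(278,235),(377,235)],169.4); print(q, q.mean(0)+42*np.array([np.cos(t),np.sin(t)]))
E
```

```text
[[ 580.28135032 -193.28502836]
 [ 572.84576854 -129.68647822]] [ 576.56355943 -161.48575329]
centre if half-len 56: [ 632.16962788 -154.85513106] 96.6684240777011
[[ 584.50575595 -171.19207715]
 [ 581.13316206 -142.16321933]] [ 624.52401035 -151.70468157]
[[ 594.37013355 -173.67073015]
 [ 590.1319736  -137.08427535]] [ 633.95560491 -150.40453608]
```

Wrist view: the tray's far edge runs (277..364,153), giving a centre of (632,-155) and yaw 6.7. The box is parallel to it, so I descend.

Call:
drive_tool([
  {"claw":1,"dx":0,"dy":-0.2,"dz":0.5,"yaw":0},
  {"claw":1,"dx":0,"dy":0,"dz":1,"yaw":0},
  {"claw":1,"dx":0,"dy":0,"dz":1,"yaw":0},
  {"claw":1,"dx":0,"dy":0,"dz":1,"yaw":0},
  {"claw":1,"dx":0,"dy":0,"dz":0.4,"yaw":0},
])

```text
time_s: 28.1
ee_pos: [631.9, -151.2, 60.6]
ee_rot: [179.7, -0.5, -173.0]
force: [1.0, -0.7, -1.4]
gripper_width: 37.7
```

Call:
drive_tool([
  {"claw":1,"dx":0,"dy":-0.2,"dz":0.4,"yaw":0},
  {"claw":1,"dx":0,"dy":0,"dz":0.7,"yaw":0},
  {"claw":1,"dx":0,"dy":0,"dz":0.3,"yaw":0},
  {"claw":1,"dx":0,"dy":0,"dz":0,"yaw":0},
])

```text
time_s: 28.6
ee_pos: [632.5, -155.0, 31.0]
ee_rot: [179.7, -0.5, -173.0]
force: [-0.8, 0.2, -1.8]
gripper_width: 37.8
```

Call:
drive_tool([
  {"claw":1,"dx":0,"dy":0,"dz":0.2,"yaw":0},
  {"claw":1,"dx":0,"dy":0,"dz":0.1,"yaw":0},
  {"claw":1,"dx":0,"dy":0,"dz":0.06,"yaw":0},
  {"claw":1,"dx":0,"dy":0,"dz":0.05,"yaw":0},
])

```text
time_s: 29.1
ee_pos: [633.3, -155.2, 23.5]
ee_rot: [179.7, -0.3, -173.0]
force: [-0.4, -0.3, -1.7]
gripper_width: 37.8
```

Call:
drive_tool([
  {"claw":1,"dx":0,"dy":0,"dz":0.05,"yaw":0},
  {"claw":1,"dx":0,"dy":0,"dz":0.04,"yaw":0},
])

```text
time_s: 29.35
ee_pos: [633.4, -155.2, 22.9]
ee_rot: [179.7, -0.3, -173.0]
force: [-1.7, 1.4, 5.6]
gripper_width: 38.1
```

Call:
drive_tool([
  {"claw":-1,"dx":0,"dy":0,"dz":-0.02,"yaw":0},
  {"claw":-1,"dx":0,"dy":0,"dz":0,"yaw":0},
  {"claw":-1,"dx":0,"dy":0,"dz":0,"yaw":0},
  {"claw":-1,"dx":0,"dy":0,"dz":0,"yaw":0},
  {"claw":-1,"dx":0,"dy":0,"dz":-0.3,"yaw":0},
])

```text
time_s: 29.98
ee_pos: [633.5, -155.3, 28.9]
ee_rot: [179.7, -0.3, -173.0]
force: [-0.4, -0.3, -0.2]
gripper_width: 85.2
```

Call:
drive_tool([
  {"claw":-1,"dx":0,"dy":0,"dz":-1,"yaw":0},
  {"claw":-1,"dx":0,"dy":0,"dz":-1,"yaw":0},
  {"claw":-1,"dx":0,"dy":0,"dz":-1,"yaw":0},
  {"claw":-1,"dx":0,"dy":0,"dz":-1,"yaw":0},
  {"claw":-1,"dx":0,"dy":0,"dz":-1,"yaw":0},
])

```text
time_s: 30.6
ee_pos: [633.6, -155.6, 132.2]
ee_rot: [179.7, -0.4, -173.0]
force: [0.3, 0.4, 0.3]
gripper_width: 91.0
```

```bash
python3 - <<'E'
from h import *
w=grab_frame("wrist"); cv2.imwrite("pics/w8.png",w["color"])
s=telemetry.state(); print(s["ee_pos"],s["ee_rot"],s["gripper_width"])
E
```

```text
[ 635.3422201  -156.04004316  135.41585003] [ 1.79823684e+02 -8.12301698e-02 -1.72969026e+02] 91.21943140789831
```

View pics/w8.png

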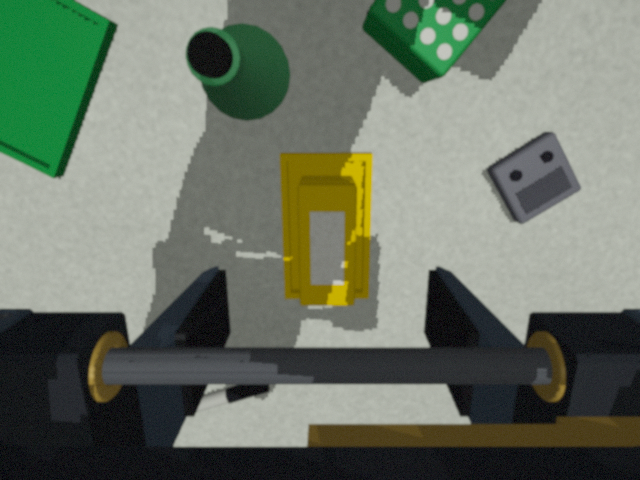

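The slide box sits inside the yellow tray at (327,240), parallel to the walls. The tip box is next.

Call:
drive_tool([
  {"claw":-1,"dx":1,"dy":0.46,"dz":0,"yaw":0},
  {"claw":-1,"dx":1,"dy":0.46,"dz":0,"yaw":0},
  {"claw":-1,"dx":1,"dy":0.46,"dz":0,"yaw":0},
  {"claw":-1,"dx":1,"dy":0.46,"dz":0,"yaw":0},
  {"claw":-1,"dx":1,"dy":0.46,"dz":0,"yaw":0},
])

```text
time_s: 31.28
ee_pos: [529.1, -122.3, 136.0]
ee_rot: [179.9, 0.1, -173.0]
force: [0.5, 0.7, 0.2]
gripper_width: 91.2
```

Call:
drive_tool([
  {"claw":-1,"dx":1,"dy":0.46,"dz":0,"yaw":0.5},
  {"claw":-1,"dx":0.6,"dy":0.3,"dz":0,"yaw":1},
  {"claw":-1,"dx":0,"dy":0,"dz":0,"yaw":1},
  {"claw":-1,"dx":0,"dy":0,"dz":0,"yaw":1},
  {"claw":-1,"dx":0,"dy":0,"dz":0,"yaw":0.8},
])

```text
time_s: 31.9
ee_pos: [492.3, -109.0, 136.0]
ee_rot: [179.8, 0.1, 148.9]
force: [-0.5, 1.3, -0.2]
gripper_width: 90.9
```

```bash
python3 - <<'E'
from h import *
w=grab_frame("wrist"); cv2.imwrite("pics/w9.png",w["color"])
s=telemetry.state(); print(s["ee_pos"],s["ee_rot"],s["gripper_width"])
for k in blobs(w,"green",800): print(cen(k),mid(w,k,50))
E
```

```text
[ 492.38233554 -108.94490413  135.98586351] [1.79832454e+02 6.67367178e-02 1.48718092e+02] 91.35904406862251
[317.6669944  204.43135502] (array([ 468.78965316, -101.64592304]), 4888.666788265749, [(84, 148.1), (53, 58.0), (84, 148.0), (53, 58.2)])
[245.60526316 325.02707386] (array([ 514.30780961, -190.67971297]), 962.2272306045052, [(36, 141.3), (28, 58.7), (12, 133.2), (15, 168.2), (24, 34.7)])
```

View pics/w9.png

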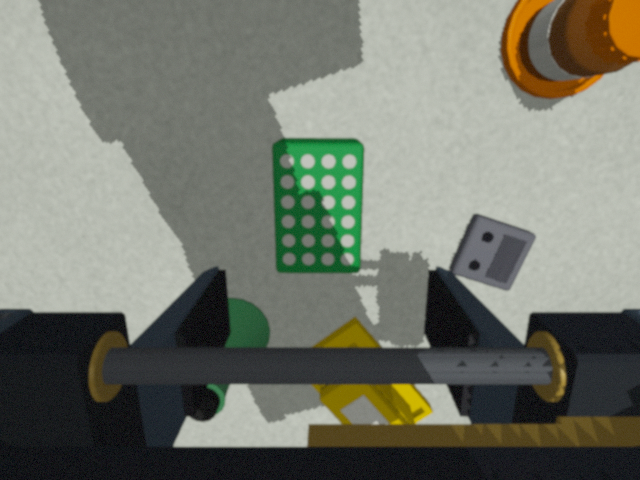

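Call:
drive_tool([
  {"claw":-1,"dx":0.6,"dy":-0.15,"dz":0,"yaw":0.05},
  {"claw":-1,"dx":0.5,"dy":-0.15,"dz":0.3,"yaw":0},
  {"claw":-1,"dx":0,"dy":0,"dz":1,"yaw":0},
  {"claw":-1,"dx":0,"dy":0,"dz":1,"yaw":0},
  {"claw":-1,"dx":0,"dy":0,"dz":0.7,"yaw":0},
])

```text
time_s: 32.58
ee_pos: [466.6, -101.4, 74.4]
ee_rot: [179.8, 0.1, 148.7]
force: [-0.0, 0.1, 0.1]
gripper_width: 90.9
```

Call:
drive_tool([
  {"claw":-1,"dx":-0.1,"dy":0.05,"dz":0.8,"yaw":0.05},
  {"claw":-1,"dx":0,"dy":0,"dz":0.9,"yaw":0},
  {"claw":-1,"dx":0,"dy":0,"dz":0.7,"yaw":0},
  {"claw":-1,"dx":0,"dy":0,"dz":0.2,"yaw":0},
])

```text
time_s: 33.08
ee_pos: [464.5, -100.3, 19.3]
ee_rot: [179.9, -0.1, 148.5]
force: [-0.6, -0.8, 0.3]
gripper_width: 91.2
```

Call:
drive_tool([
  {"claw":-1,"dx":-0.2,"dy":0.05,"dz":0,"yaw":0},
  {"claw":0,"dx":0,"dy":0,"dz":0,"yaw":0},
  {"claw":1,"dx":0,"dy":0,"dz":0,"yaw":0},
  {"claw":1,"dx":0,"dy":0,"dz":0,"yaw":0},
  {"claw":1,"dx":0,"dy":0,"dz":0,"yaw":0},
])

```text
time_s: 33.7
ee_pos: [469.1, -101.7, 20.6]
ee_rot: [179.8, 0.0, 148.5]
force: [0.1, -0.1, -2.0]
gripper_width: 57.7
```

Call:
drive_tool([
  {"claw":1,"dx":0,"dy":0,"dz":0,"yaw":0},
  {"claw":1,"dx":0,"dy":0,"dz":0,"yaw":0},
])

```text
time_s: 33.95
ee_pos: [469.0, -101.7, 20.6]
ee_rot: [179.9, 0.0, 148.5]
force: [1.7, 0.5, -1.1]
gripper_width: 58.0
```

Call:
drive_tool([
  {"claw":1,"dx":0,"dy":0,"dz":-0.5,"yaw":0},
  {"claw":1,"dx":0,"dy":0,"dz":-1,"yaw":0},
  {"claw":1,"dx":0,"dy":0,"dz":-1,"yaw":0},
  {"claw":1,"dx":0,"dy":0,"dz":-1,"yaw":0},
  {"claw":1,"dx":0,"dy":0,"dz":-1,"yaw":-0.5},
])

```text
time_s: 34.58
ee_pos: [467.4, -101.5, 113.8]
ee_rot: [179.9, -0.2, 152.9]
force: [0.7, -1.4, -1.3]
gripper_width: 58.1
```

Call:
drive_tool([
  {"claw":1,"dx":0,"dy":0,"dz":-1,"yaw":-0.5},
  {"claw":1,"dx":0,"dy":0,"dz":-1,"yaw":0},
  {"claw":1,"dx":0,"dy":0,"dz":-0.3,"yaw":0},
])

```text
time_s: 34.95
ee_pos: [467.7, -101.7, 164.0]
ee_rot: [179.9, 0.0, 157.4]
force: [-0.5, 0.2, -1.0]
gripper_width: 57.8
```

Call:
drive_tool([
  {"claw":1,"dx":-0.83,"dy":-1,"dz":0,"yaw":0},
  {"claw":1,"dx":-0.83,"dy":-1,"dz":0,"yaw":0},
  {"claw":1,"dx":-0.83,"dy":-1,"dz":0,"yaw":0},
  {"claw":1,"dx":-0.83,"dy":-1,"dz":0,"yaw":0},
  {"claw":1,"dx":-0.83,"dy":-1,"dz":0,"yaw":0},
])

```text
time_s: 35.58
ee_pos: [504.8, -227.0, 162.8]
ee_rot: [179.8, -0.2, 157.6]
force: [0.4, -0.2, -1.3]
gripper_width: 58.0
```

Call:
drive_tool([
  {"claw":1,"dx":-0.83,"dy":-1,"dz":0,"yaw":0},
  {"claw":1,"dx":-0.83,"dy":-1,"dz":0,"yaw":0},
  {"claw":1,"dx":-0.83,"dy":-1,"dz":0,"yaw":0},
  {"claw":1,"dx":-0.83,"dy":-1,"dz":0,"yaw":0},
  {"claw":1,"dx":-0.83,"dy":-1,"dz":0,"yaw":0},
])

```text
time_s: 36.2
ee_pos: [542.1, -354.0, 158.3]
ee_rot: [179.7, -0.6, 157.5]
force: [0.0, 0.2, -1.3]
gripper_width: 57.9
```

Call:
drive_tool([
  {"claw":1,"dx":0,"dy":0,"dz":0,"yaw":0},
  {"claw":1,"dx":0,"dy":0,"dz":0,"yaw":0},
])

```text
time_s: 36.45
ee_pos: [541.3, -354.4, 156.5]
ee_rot: [179.7, -0.8, 157.4]
force: [0.1, 0.6, -0.6]
gripper_width: 57.9
```

```bash
python3 - <<'E'
from h import *
w=grab_frame("wrist"); cv2.imwrite("pics/w10.png",w["color"])
s=telemetry.state(); print(s["ee_pos"],s["ee_rot"],s["gripper_width"])
E
```

```text
[ 541.32001678 -354.38550716  156.55371137] [179.6938374   -0.80501249 157.44201706] 57.95937853960788
```

View pics/w10.png

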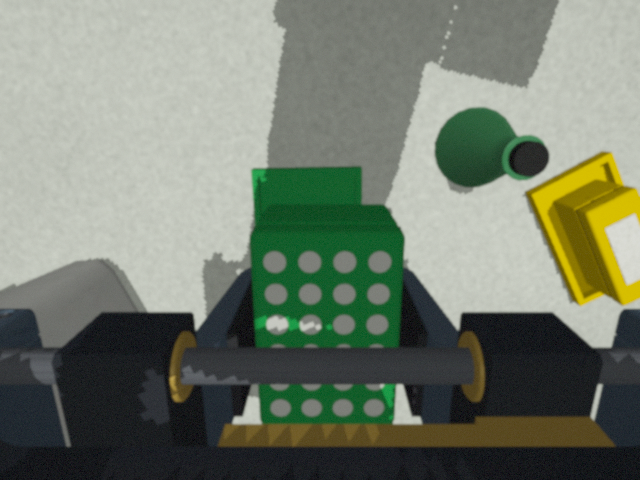

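```bash
python3 - <<'E'
from h import *
w=grab_frame("wrist"); p=plane(w,[(252,169),(361.5,167)],12); d=p[1]-p[0]; a=np.degrees(np.arctan2(d[1],d[0])); print(np.hypot(*d),a)
for yaw in (157,157.4,a+90):
    t=np.radians(yaw); c=p.mean(0)-58*np.array([np.cos(t),np.sin(t)]); print("tray",c)
q=plane(w,[(252,232),(403,232)],156.5-20.6+50); t=np.radians(157.4); print("box",np.hypot(*(q[1]-q[0])),q.mean(0)-44*np.array([np.cos(t),np.sin(t)]))
E
```

```text
84.88101684111574 68.42526712411534
tray [ 547.64729344 -373.65591535]
tray [ 547.80420454 -373.28263862]
tray [ 548.19445865 -372.32095036]
box 55.304440454113646 [ 543.23337922 -355.29994192]
```

Wrist view: the tray's far edge runs (252,169)-(361,167), giving a centre of (548,-373). The flask at (480,145) is clear. I shift and descend.

Call:
drive_tool([
  {"claw":1,"dx":-0.6,"dy":-0.7,"dz":0,"yaw":0},
  {"claw":1,"dx":0,"dy":0,"dz":0.8,"yaw":0},
  {"claw":1,"dx":0,"dy":0,"dz":1,"yaw":0},
  {"claw":1,"dx":0,"dy":0,"dz":1,"yaw":0},
  {"claw":1,"dx":0,"dy":0,"dz":0.8,"yaw":0},
])

```text
time_s: 37.17
ee_pos: [546.8, -371.2, 81.2]
ee_rot: [179.7, -0.7, 157.5]
force: [0.0, 0.2, -1.5]
gripper_width: 58.2
```

Call:
drive_tool([
  {"claw":1,"dx":-0.05,"dy":-0.05,"dz":0.8,"yaw":0},
  {"claw":1,"dx":0,"dy":0,"dz":0.8,"yaw":0},
  {"claw":1,"dx":0,"dy":0,"dz":0.5,"yaw":0},
  {"claw":1,"dx":0,"dy":0,"dz":0,"yaw":0},
])

```text
time_s: 37.67
ee_pos: [546.1, -371.3, 34.3]
ee_rot: [179.6, -0.9, 157.5]
force: [0.1, -0.9, -1.6]
gripper_width: 58.3
```

Call:
drive_tool([
  {"claw":1,"dx":-0.08,"dy":-0.05,"dz":0.15,"yaw":0},
  {"claw":1,"dx":0,"dy":0,"dz":0.1,"yaw":0},
  {"claw":1,"dx":0,"dy":0,"dz":0.06,"yaw":0},
  {"claw":1,"dx":0,"dy":0,"dz":0.04,"yaw":0},
])

```text
time_s: 38.17
ee_pos: [548.4, -373.8, 28.8]
ee_rot: [179.7, -0.7, 157.5]
force: [0.5, 0.8, -1.7]
gripper_width: 58.1
```

Call:
drive_tool([
  {"claw":1,"dx":0,"dy":0.02,"dz":0.1,"yaw":0},
  {"claw":1,"dx":0,"dy":0,"dz":0.05,"yaw":0},
  {"claw":1,"dx":0,"dy":0,"dz":0.05,"yaw":0},
])

```text
time_s: 38.55
ee_pos: [548.6, -373.4, 25.1]
ee_rot: [179.7, -0.7, 157.5]
force: [-1.5, 0.7, 5.3]
gripper_width: 57.6
```

Call:
drive_tool([
  {"claw":1,"dx":0,"dy":0,"dz":0.02,"yaw":0},
])

```text
time_s: 38.67
ee_pos: [548.7, -373.4, 25.2]
ee_rot: [179.7, -0.6, 157.5]
force: [-1.5, 0.8, 2.7]
gripper_width: 57.8
```

Call:
drive_tool([
  {"claw":-1,"dx":0,"dy":0,"dz":0,"yaw":0},
  {"claw":-1,"dx":0,"dy":0,"dz":0,"yaw":0},
  {"claw":-1,"dx":0,"dy":0,"dz":0,"yaw":0},
  {"claw":-1,"dx":0,"dy":0,"dz":0,"yaw":0},
  {"claw":-1,"dx":0,"dy":0,"dz":-0.3,"yaw":0},
])

```text
time_s: 39.3
ee_pos: [548.8, -373.5, 31.0]
ee_rot: [179.7, -0.7, 157.5]
force: [-0.2, -0.0, 0.3]
gripper_width: 91.4
```

Call:
drive_tool([
  {"claw":-1,"dx":0,"dy":0,"dz":-1,"yaw":0},
  {"claw":-1,"dx":0,"dy":0,"dz":-1,"yaw":0},
  {"claw":-1,"dx":0,"dy":0,"dz":-1,"yaw":0},
  {"claw":-1,"dx":0,"dy":0,"dz":-1,"yaw":0},
  {"claw":-1,"dx":0,"dy":0,"dz":-1,"yaw":0},
])

```text
time_s: 39.92
ee_pos: [549.3, -374.2, 134.4]
ee_rot: [179.7, -0.7, 157.5]
force: [0.1, -0.1, 0.5]
gripper_width: 91.1
```

Call:
drive_tool([
  {"claw":-1,"dx":0,"dy":0,"dz":-1,"yaw":0},
  {"claw":-1,"dx":0,"dy":0,"dz":-1,"yaw":0},
  {"claw":-1,"dx":0,"dy":0,"dz":0,"yaw":0},
])

```text
time_s: 40.3
ee_pos: [550.5, -375.2, 179.0]
ee_rot: [179.7, -0.4, 157.5]
force: [-0.4, 0.0, -0.2]
gripper_width: 91.2
```

```bash
python3 - <<'E'
from h import *
for n in("wrist","scene","side"):
    w=grab_frame(n); cv2.imwrite(f"pics/{n}11.png",w["color"])
s=telemetry.state(); print(s["ee_pos"],s["time_s"],s["force"])
E
```

```text
[ 549.19777254 -374.25081844  175.94156267] 40.45 [ 0.53819697  0.67343533 -0.43712333]
```

View pics/wrist11.png

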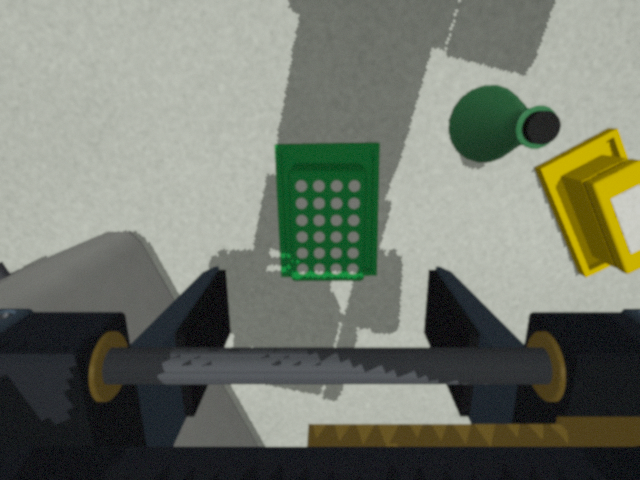

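View pics/scene11.png

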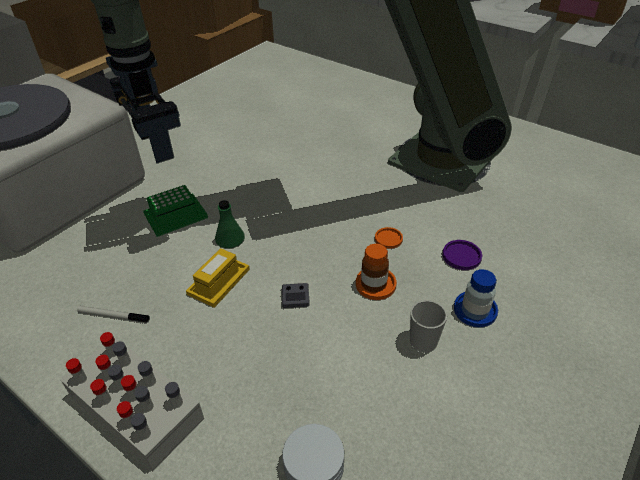

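View pics/side11.png

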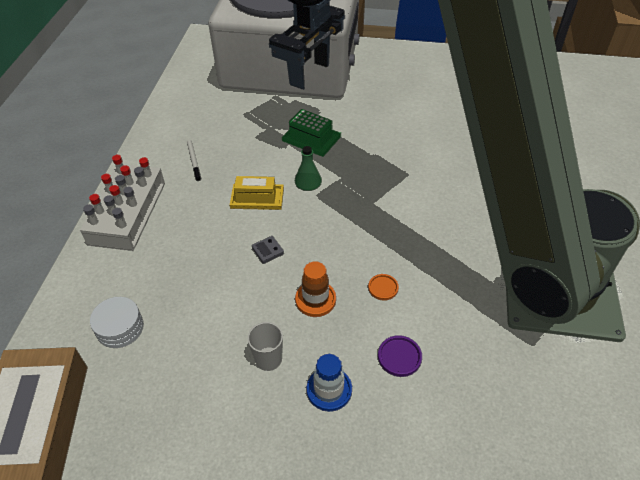

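All four are in their places. The flask at scene (229,225) and beaker (427,325) have not moved. I take one close crop to check that the boxes lie flat.

```bash
python3 - <<'E'
import cv2,numpy as np
a=cv2.imread("pics/scene11.png");b=cv2.imread("pics/side11.png")
def c(f,x,y,w=44,h=33): return cv2.convertScaleAbs(cv2.resize(f[y-h:y+h,x-w:x+w],(396,297),interpolation=cv2.INTER_CUBIC),alpha=1.6)
cv2.imwrite("pics/crop3.png",np.vstack([np.hstack([c(a,176,212),c(b,312,132)]),np.hstack([c(a,218,277),c(b,257,192)])]))
E
```

```text
(no output)
```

View pics/crop3.png

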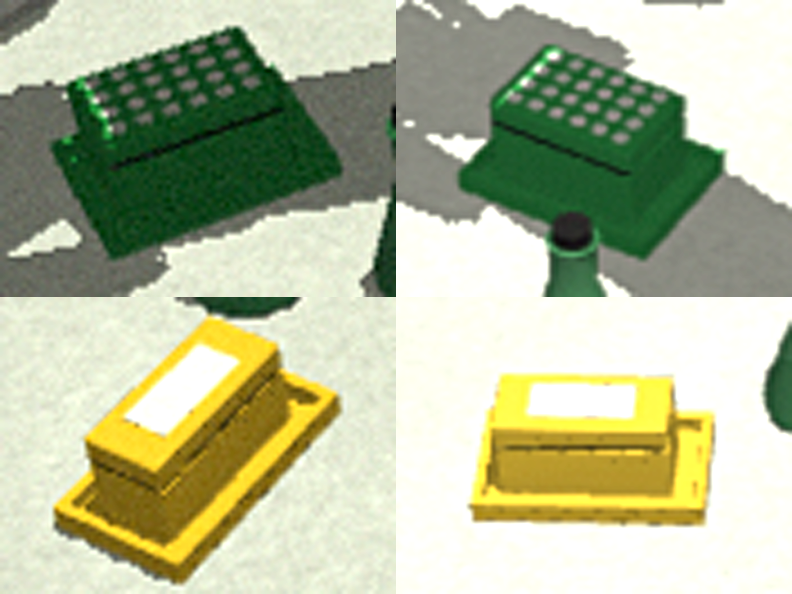

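Both boxes lie flat inside their lips, so I hand in.

```bash
python3 -c "
from workcell import job; print(job.job_done())"
```

```text
the job is handed in; nothing more can be done
None
```

I put both bottles and both boxes in their holders and trays, then handed the job in at about 40 s. Each was lowered until it touched the floor (5–13 N) and then let go.

- **Last checks:** The scene, side and wrist pictures show both bottles upright in their rings, the orange one in the larger orange ring. Close crops show both boxes flat inside the tray lips. The flask and beaker are where they stood at the start, and the gripper was open and clear at about 175 mm.
- **Small disagreements:** The fixed cameras differed by 2–5 mm on some positions, so I used the wrist camera to settle most grasps and the box placings. My orange mask failed on the shaded cap in the wrist view, so I read that pixel by eye. The tool tilted up to about 2° during the bottle moves, without visible effect.

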